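# Tip the cured mould onto the demoulding plate

## Task

The ochre mould has cured and has to come apart next: tip it over the edge of the demoulding plate by pushing high against its bolted front face, so that it ends lying flat and square on the rubber mat with the bolted face up. Leave the blue mould, which is still curing, standing where it is.

Things in the scene. Friction and masses are not known exactly. Their poses are not given: they have to be found in the camera images.
- ochre_mould_centre (a point): Centre of the ochre mould: loose closed block of two bolted halves, 76 mm deep (x), 84 wide (y), 130 tall (z), 0.4 to 0.85 kg. Starts upright on the worktop, centre 65 mm up, its back 2 to 6 mm short of the plate's front edge. Front = -x face, to the robot, with four flush bolt heads in bright rings; black pour hole in the top (+z). Tilted past about 30 degrees it falls over by itself.
- blue_mould_centre (a point): Centre of the blue mould: same shape, size, axes and weight, also standing in front of the plate's edge, 60 to 125 mm of clear space to the left or right of the ochre one. It is to be left standing.
- plate_front_edge (a point): Middle of the upper front edge of the demoulding plate, fixed to the worktop: aluminium under a black rubber mat, 120 mm deep (its x points from this edge away from the robot across the plate), 330 mm wide (y, along the edge; the mat covers the middle 300 mm), upper face 16 mm above the worktop. This edge is the stop for the moulds' bases.
Mind the look-alikes: they are no part of the job. What is shaped like the part that bears blue_mould_centre but green or red is not meant.

How it is judged:
By the outcome, as a careful person would: the job done as asked, in the order asked, and still so for the second after the job is handed in, with the robot touching nothing.
It also fails if it takes over 32 s, if anything falls off the work surface, if the arm or the gripper's body presses on something with over 40 N, if the wrist force passes 120 N, or if a joint passes its speed limit or range.

## Robot

A 6-joint arm with a two-finger parallel gripper is mounted at the origin on a cart in front of the work surface, level with it; the furniture and walls round the work are solid. World frame = base frame: x ahead of the robot, y to its left, z up, the work surface at z = 0. Lengths are in m, angles in rad, forces in N, time in s.
With the tool pointing down it reaches from about 0.3 to 0.775 m from the base axis. Payload 14.6 kg.
Tool frame: the origin (TCP) lies between the finger pads; the fingertips stand 22 mm ahead of it and the grasp point (between the pads) lies 3 mm ahead of it (ctrl.tip_reach is the distance from the TCP to the fingertips, in m); z points along the fingers, y is the direction in which the jaws open and shut (so a half turn about z gives the same grasp; the last joint's range is limited). The gripper opens to 94 mm and grips with 3 to 60 N. Pads are 16 mm wide; open, the fingers measure 119 mm over their backs; the gripper's body (75 mm by 177 mm) begins 78 mm behind the grasp point.
Start: joints at [-1.262, 0.3, 1.521, -0, 1.321, -0.067], TCP at [0.202, -0.512, 0.227] pointing down, gripper open.
Joint ranges: [-3.03, 3.03], [-0.79, 2.21], [0.23, 2.52], [-1.04, 4.18], [0, 3.07], [-2.55, 2.55]. Speed limits (rad/s): [2.22, 2.22, 2.57, 3.14, 3.14, 3.14].

## Interface

Orientations are given as [roll, pitch, yaw] about the fixed x, y, z axes, in that order (R = Rz(yaw) Ry(pitch) Rx(roll)).
In Python, from station import ctrl gives the robot as it stands. The module is installed in compiled form; this text tells all that it offers.
- The arm moves only by the shell command python3 -m creep 'ROWS' [OPENING] [FORCE]. ROWS is a JSON object of lists of equal length, an entry for each row: "xyz": the shift along the tool's x, y, z in mm, a list of three; "spin": the turn about the tool's z in rad. In form: {"xyz": [[tx, ty, tz], ...], "spin": [spin, ...]}. A call has 1 to 5 rows; each row shifts and turns the commanded pose from where the row before left it, along the tool's axes as they then stand; what a row does not reach is not made up. A row lasts 1/8 s, in which the tool goes at most 62.5 mm and 10.7 degrees, less where a joint would pass 70% of its speed; a pose out of reach is approached as far as the arm can. A call with a gripper value outside its range is refused whole. OPENING is the finger opening in mm, from 0 to 94, set as the call begins (- or left out, the last holds). The fingers move at their own pace and stop on an object; FORCE is the grip in N (left out, the last holds). Time passes only in rows, so rows that do not move let the fingers close. It gives the time, the measured TCP pose, the force and the opening at its end, in the units of the state.
- ctrl.get_obs(): the state, without advancing time (a new reading comes with each control period).
- ctrl.camera(name): name is "scene" or "top"; returns the picture (400x640x3 uint8, red, green, blue); there is no depth.
- ctrl.camera_model(name): a dict with "fx", "fy", "cx", "cy" (pixels), "R" (3x3) and "t" (3): a world point X has camera coordinates R X + t. Camera axes: x right, y down, z forward; pixel columns grow to the right and rows downward; lengths in m; the calibration is good to about 2 mm. A picture is of the moment at which its call begins. camera_model takes no time and is no camera call.
- ctrl.hand_in(): hands the job in, once; it reports no verdict.
The state is a dict: "time_s": time; "qpos": joint angles; "joint_vel": joint speeds; "tau": joint torques, N m; "ee_pos": TCP position; "eef_rot": TCP orientation; "force": force on the tool from outside, world axes, zero at the start; "moment": the same for the moment, N m; "grip_width": finger opening in m.
Only numpy, scipy, OpenCV 4.12 (cv2) and the standard library are available. Lean on these libraries where they do the work, as an engineer would, in place of code of your own. Each camera call takes 0.05 s, during which the arm holds its last target.

## Working session

There is one attempt and no reset: what is moved stays moved. The work goes in short steps, Python scripts to look and compute and a shell command to move; the robot and the scene stay as the last step left them, time stands still between calls to the robot, and variables do not carry over. Pictures are saved under pics/ and viewed, and the job is handed in when it is done.

```bash
mkdir -p pics; python3 - <<'E'
from station import ctrl
import cv2
for n in("scene","top"):
    cv2.imwrite(f"pics/{n}0.png",ctrl.camera(n)[:,:,::-1])
    m=ctrl.camera_model(n);print(n,m)
print(ctrl.get_obs(),ctrl.tip_reach)
E
```

```text
scene {'fx': 451.6661983150342, 'fy': 451.6661983150342, 'cx': 322.32450708577693, 'cy': 203.72695500188854, 'R': array([[-0.85634193, -0.51639818, -0.00337773],
       [-0.2882294 ,  0.48337691, -0.82660182],
       [ 0.4284884 , -0.70688024, -0.56277706]]), 't': array([0.40102681, 0.26933215, 0.59344294])}
top {'fx': 384.6284782696126, 'fy': 384.6284782696126, 'cx': 315.9162884178252, 'cy': 197.39761308638487, 'R': array([[-0.02131781, -0.999316  ,  0.03021721],
       [-0.99577537,  0.01852283, -0.08993511],
       [ 0.08931388, -0.03200677, -0.99548912]]), 't': array([-0.10420811,  0.55982729,  0.87010404])}
{'time_s': 0.1, 'qpos': array([-1.26158345e+00,  3.00401770e-01,  1.52150079e+00, -1.34684895e-05,
        1.32074590e+00, -6.66000324e-02]), 'joint_vel': array([ 0.00109304, -0.00070885, -0.00186065, -0.00027301,  0.00062089,
       -0.00139527]), 'tau': array([-4.23503543e-04, -5.32647657e+01, -3.53279614e+01,  7.09435064e-02,
        2.35414499e-02, -3.19355559e-05]), 'ee_pos': array([ 0.20179368, -0.51140969,  0.22695832]), 'eef_rot': array([-3.14053832e+00, -5.72476061e-05,  3.75816220e-01]), 'force': array([-0.66125436,  0.2540152 , -1.06501537]), 'moment': array([-0.04109002, -0.01520995, -0.04131396]), 'grip_width': 0.09430625577242428} 0.022
```

View pics/scene0.png

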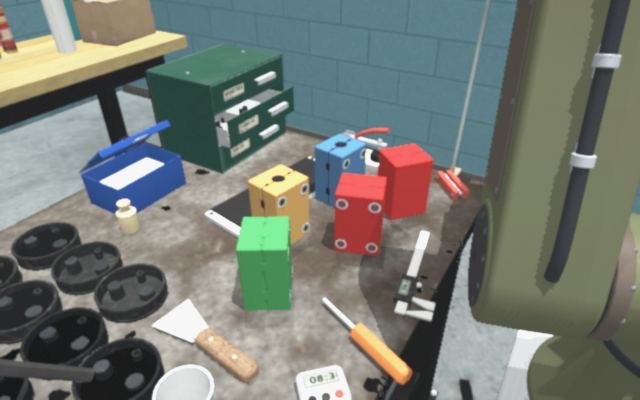

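View pics/top0.png

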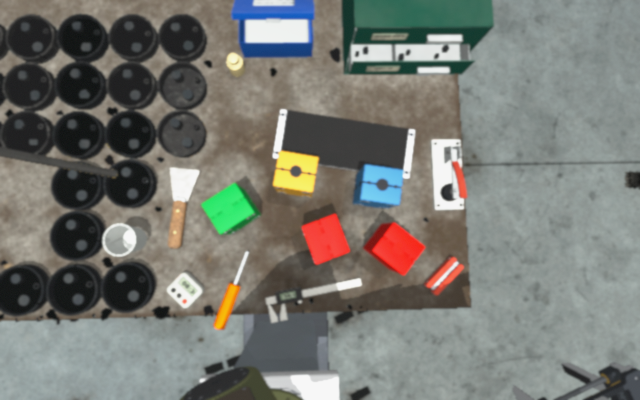

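```bash
python3 - <<'E'
import cv2
t=cv2.imread("pics/top0.png")
cv2.imwrite("pics/top0c.png",cv2.resize(t[95:275,200:430],None,fx=3.4,fy=3.3,interpolation=cv2.INTER_CUBIC)[:594])
s=cv2.imread("pics/scene0.png")
cv2.imwrite("pics/scene0c.png",cv2.resize(s[120:320,200:460],None,fx=3,fy=3,interpolation=cv2.INTER_CUBIC))
E
```

```text
(no output)
```

View pics/top0c.png

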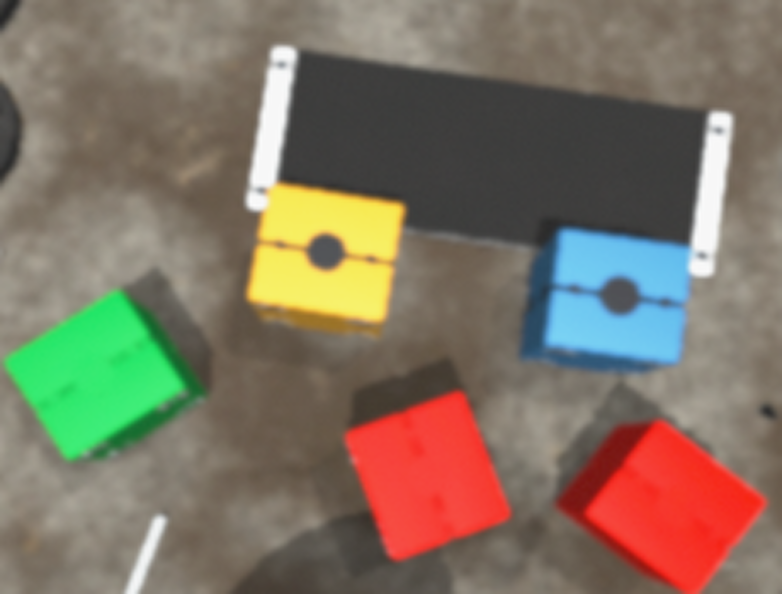

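View pics/scene0c.png

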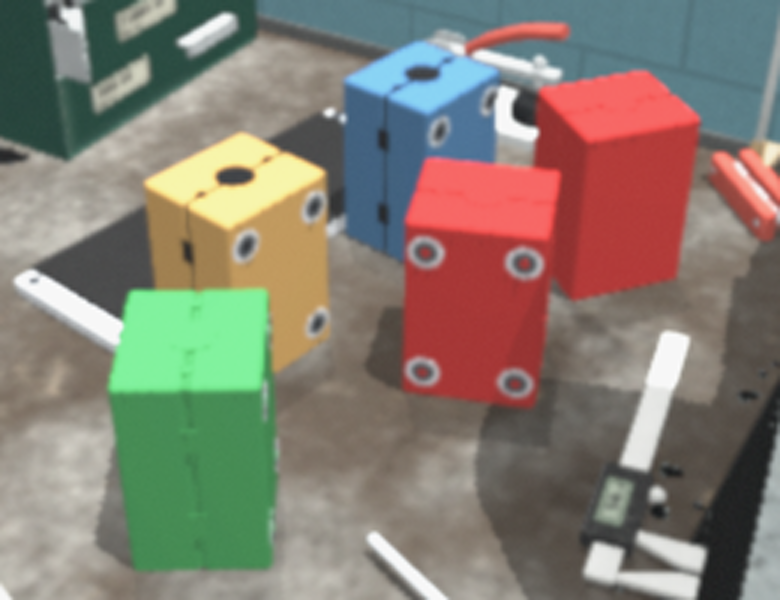

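```bash
cat > h.py <<'E'
from station import ctrl
import numpy as np
def pix2w(n,u,v,z):
    m=ctrl.camera_model(n);R=np.array(m['R']);t=np.array(m['t'])
    d=R.T@np.array([(u-m['cx'])/m['fx'],(v-m['cy'])/m['fy'],1]);c=-R.T@t
    return c+d*(z-c[2])/d[2]
def w2pix(n,X):
    m=ctrl.camera_model(n);p=np.array(m['R'])@np.array(X)+m['t']
    return np.array([m['fx']*p[0]/p[2]+m['cx'],m['fy']*p[1]/p[2]+m['cy']])
E
python3 - <<'E'
from h import *
c=lambda u,v:(200+u/3.4,95+v/3.3)
for name,z,pts in [("plate FL FR BL BR",.016,[(247,208),(712,274),(272,46),(732,115)]),
 ("ochre BL BR FR FL hole",.13,[(270,184),(405,203),(385,325),(248,298),(326,252)]),
 ("blue",.13,[(558,228),(690,242),(680,363),(545,347),(620,296)]),
 ("red1 ",.13,[(345,435),(462,392),(510,516),(400,560)]),("green",.13,[(5,362),(122,291),(188,397),(72,460)]),("red2",.13,[(657,421),(585,503)])]:
    print(name)
    for p in pts: print(pix2w("top",*c(*p),z).round(4))
for p in [(235,176)]: print(pix2w("scene",200+p[0]/3,120+p[1]/3,.13).round(4))
E
```

```text
plate FL FR BL BR
[ 0.6543 -0.015   0.016 ]
[ 0.6009 -0.3401  0.016 ]
[ 0.7736 -0.0339  0.016 ]
[ 0.7181 -0.3595  0.016 ]
ochre BL BR FR FL hole
[ 0.6471 -0.0382  0.13  ]
[ 0.6337 -0.1205  0.13  ]
[ 0.5566 -0.1067  0.13  ]
[ 0.5751 -0.024   0.13  ]
[ 0.6033 -0.0717  0.13  ]
blue
[ 0.6163 -0.2141  0.13  ]
[ 0.606  -0.2954  0.13  ]
[ 0.5293 -0.286   0.13  ]
[ 0.541  -0.2037  0.13  ]
[ 0.5723 -0.2508  0.13  ]
red1 
[ 0.4885 -0.0812  0.13  ]
[ 0.5138 -0.1524  0.13  ]
[ 0.4365 -0.1793  0.13  ]
[ 0.4111 -0.1126  0.13  ]
green
[0.5378 0.1219 0.13  ]
[0.5808 0.0519 0.13  ]
[0.5139 0.0127 0.13  ]
[0.4766 0.0819 0.13  ]
red2
[ 0.4933 -0.2705  0.13  ]
[ 0.4434 -0.2248  0.13  ]
[ 0.6041 -0.0698  0.13  ]
```

```bash
python3 -m creep '{"xyz": [[0,0,0],[0,0,0],[0,0,0],[25,-50,0],[25,-50,0]], "spin": [0.18,0.18,0.18,0,0]}' 40 20; python3 -m creep '{"xyz": [[25,-50,0],[25,-50,0],[25,-50,0],[25,-50,0],[25,-50,0]], "spin": [0,0,0,0,0]}'
```

```text
time_s: 0.72
ee_pos: [0.2679, -0.4199, 0.2269]
eef_rot: [-3.141, 0.0, -0.166]
force: [0.6, -0.9, 0.4]
grip_width: 0.0472
time_s: 1.35
ee_pos: [0.4324, -0.1932, 0.2274]
eef_rot: [-3.142, 0.0, -0.164]
force: [0.1, -0.9, 0.5]
grip_width: 0.0399
```

```bash
python3 -m creep '{"xyz": [[24,-48,0],[24,-48,0],[18,-45,0],[0,0,0]], "spin": [0,0,0,0]}';python3 - <<'E'
from station import ctrl
import cv2
t=ctrl.camera("top");s=ctrl.camera("scene")
cv2.imwrite("pics/top1.png",cv2.resize(t[95:275,200:430,::-1],None,fx=3.4,fy=3.3,interpolation=cv2.INTER_CUBIC))
cv2.imwrite("pics/scene1.png",cv2.resize(s[80:320,180:440,::-1],None,fx=2.5,fy=2.5,interpolation=cv2.INTER_CUBIC))
E
```

```text
time_s: 1.85
ee_pos: [0.5206, -0.0643, 0.2269]
eef_rot: [-3.141, 0.001, -0.161]
force: [-0.6, -1.2, 0.4]
grip_width: 0.04
```

View pics/top1.png

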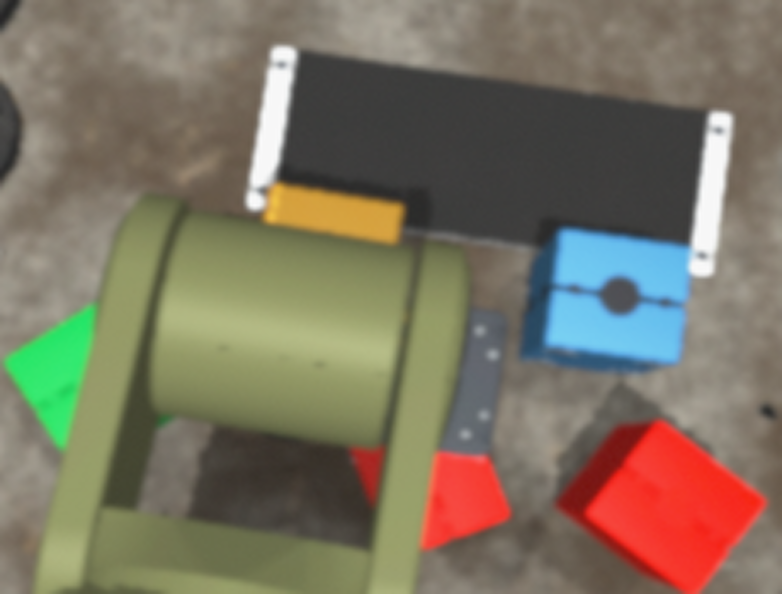

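View pics/scene1.png

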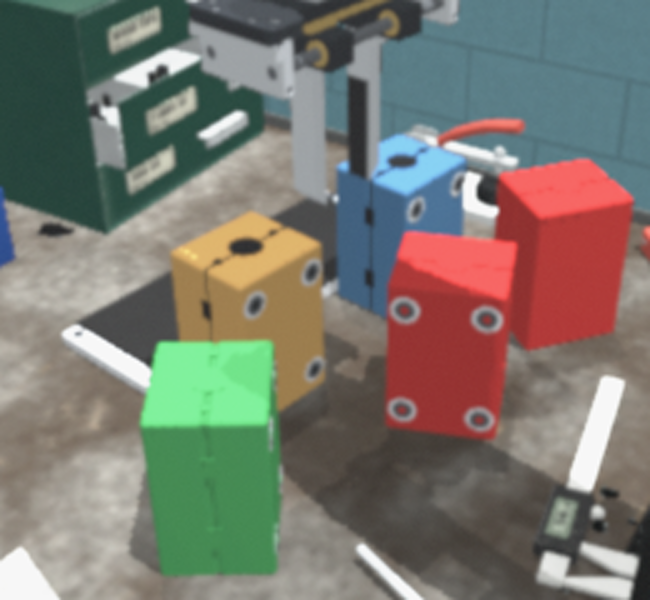

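```bash
python3 -m creep '{"xyz": [[0,-6,25],[0,0,36],[0,0,36],[12,0,0],[0,0,0]], "spin": [0,0,0,0,0]}';python3 - <<'E'
from station import ctrl
import cv2
s=ctrl.camera("scene")
cv2.imwrite("pics/scene2.png",cv2.resize(s[80:320,180:440,::-1],None,fx=2.5,fy=2.5,interpolation=cv2.INTER_CUBIC))
E
```

```text
time_s: 2.58
ee_pos: [0.5339, -0.0636, 0.1319]
eef_rot: [3.142, -0.002, -0.165]
force: [-0.2, 0.1, 0.9]
grip_width: 0.0405
```

View pics/scene2.png

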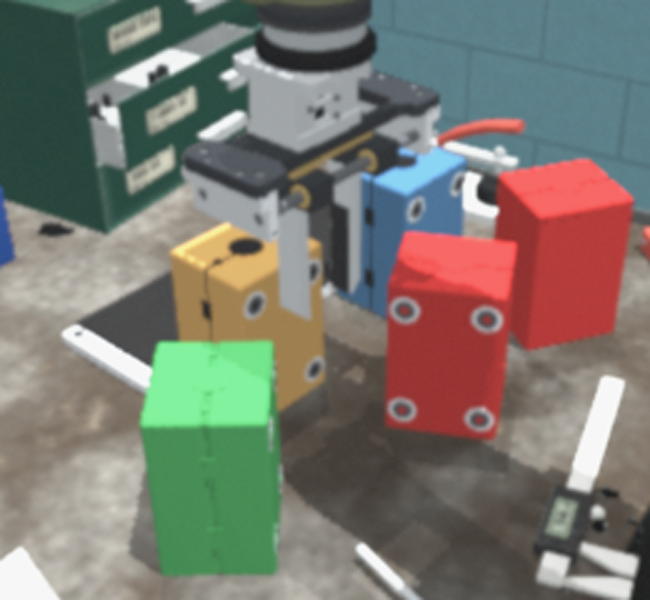

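```bash
python3 -m creep '{"xyz": [[15,-4,0],[5,0,0],[5,0,0],[5,0,0]], "spin": [0,0,0,0]}';python3 -m creep '{"xyz": [[5,0,0],[5,0,0]], "spin": [0,0]}'
```

```text
time_s: 3.12
ee_pos: [0.5628, -0.0637, 0.1308]
eef_rot: [3.142, 0.001, -0.164]
force: [-4.6, 1.0, 2.7]
grip_width: 0.0398
time_s: 3.38
ee_pos: [0.573, -0.0653, 0.1306]
eef_rot: [3.142, 0.0, -0.164]
force: [-2.9, 1.1, 3.2]
grip_width: 0.0398
```

```bash
python3 -m creep '{"xyz": [[5,0,0],[5,0,0],[0,0,0]], "spin": [0,0,0]}';python3 - <<'E'
from station import ctrl
import cv2
s=ctrl.camera("scene")
cv2.imwrite("pics/scene3.png",cv2.resize(s[80:320,180:440,::-1],None,fx=2.5,fy=2.5,interpolation=cv2.INTER_CUBIC))
E
```

```text
time_s: 3.75
ee_pos: [0.583, -0.0669, 0.1301]
eef_rot: [-3.142, -0.0, -0.164]
force: [-2.0, 0.4, 0.4]
grip_width: 0.0399
```

View pics/scene3.png

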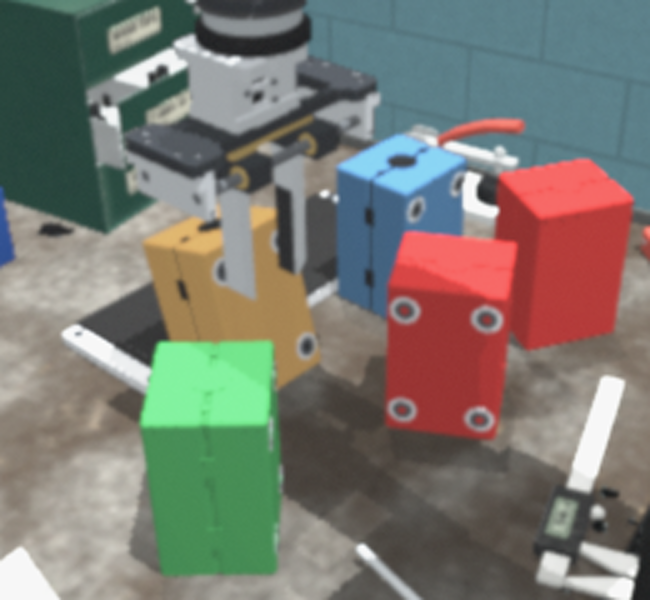

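```bash
python3 -m creep '{"xyz": [[5,0,-1],[5,0,-1],[4,0,-1],[4,0,-1],[0,0,0]], "spin": [0,0,0,0,0]}';python3 - <<'E'
from station import ctrl
import cv2
s=ctrl.camera("scene")
cv2.imwrite("pics/scene4.png",cv2.resize(s[80:320,180:440,::-1],None,fx=2.5,fy=2.5,interpolation=cv2.INTER_CUBIC))
E
```

```text
time_s: 4.42
ee_pos: [0.601, -0.0699, 0.135]
eef_rot: [-3.142, -0.001, -0.164]
force: [-2.7, 0.1, 4.4]
grip_width: 0.04
```

View pics/scene4.png

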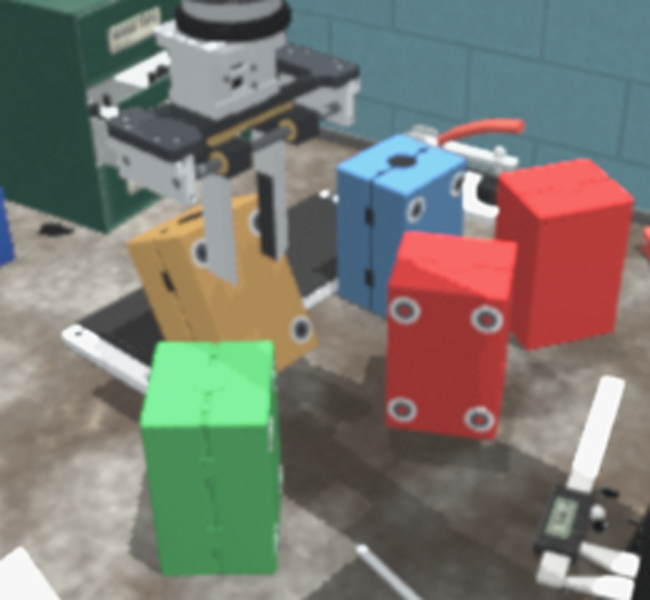

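```bash
python3 -m creep '{"xyz": [[5,0,-1],[5,0,-1],[5,0,-1],[0,0,0]], "spin": [0,0,0,0]}';python3 - <<'E'
from station import ctrl
import cv2
s=ctrl.camera("scene")
cv2.imwrite("pics/scene5.png",cv2.resize(s[80:320,180:440,::-1],None,fx=2.5,fy=2.5,interpolation=cv2.INTER_CUBIC))
E
```

```text
time_s: 4.97
ee_pos: [0.6155, -0.0723, 0.1371]
eef_rot: [-3.142, 0.0, -0.164]
force: [-0.4, 0.0, -0.1]
grip_width: 0.0402
```

View pics/scene5.png

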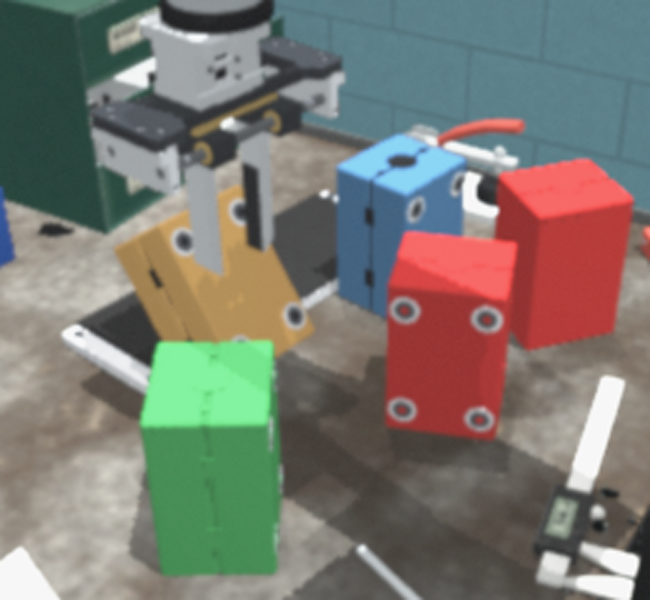

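```bash
python3 -m creep '{"xyz": [[3,0,0],[3,0,0],[0,0,0],[0,0,0]], "spin": [0,0,0,0]}';python3 - <<'E'
from station import ctrl
import cv2
s=ctrl.camera("scene")
cv2.imwrite("pics/scene6.png",cv2.resize(s[80:320,180:440,::-1],None,fx=2.5,fy=2.5,interpolation=cv2.INTER_CUBIC))
E
```

```text
time_s: 5.52
ee_pos: [0.6211, -0.0732, 0.1374]
eef_rot: [-3.142, 0.0, -0.164]
force: [-0.1, 0.4, -0.4]
grip_width: 0.0401
```

View pics/scene6.png

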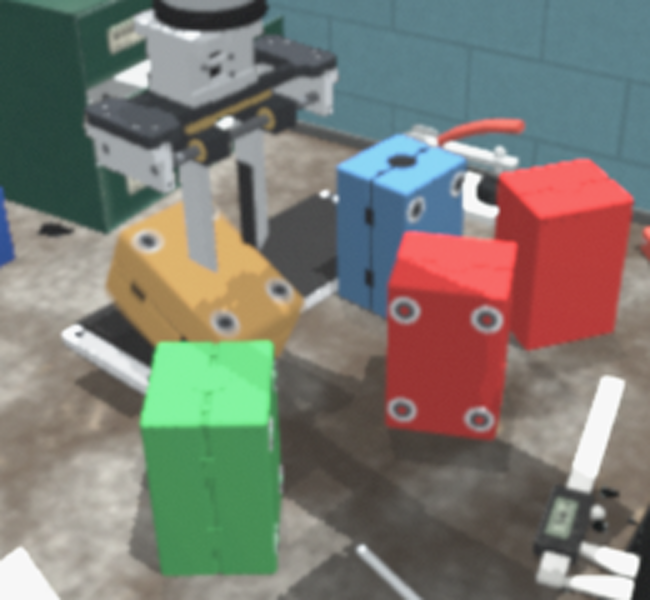

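```bash
python3 -m creep '{"xyz": [[0,0,-3],[-10,0,-10],[-30,0,-40],[-40,0,-40],[0,0,0]], "spin": [0,0,0,0,0]}';python3 - <<'E'
from station import ctrl
import cv2
s=ctrl.camera("scene")
cv2.imwrite("pics/scene7.png",cv2.resize(s[80:320,180:440,::-1],None,fx=2.5,fy=2.5,interpolation=cv2.INTER_CUBIC))
E
```

```text
time_s: 6.2
ee_pos: [0.5414, -0.0599, 0.2348]
eef_rot: [3.141, -0.007, -0.164]
force: [0.7, -0.1, -0.3]
grip_width: 0.0398
```

View pics/scene7.png

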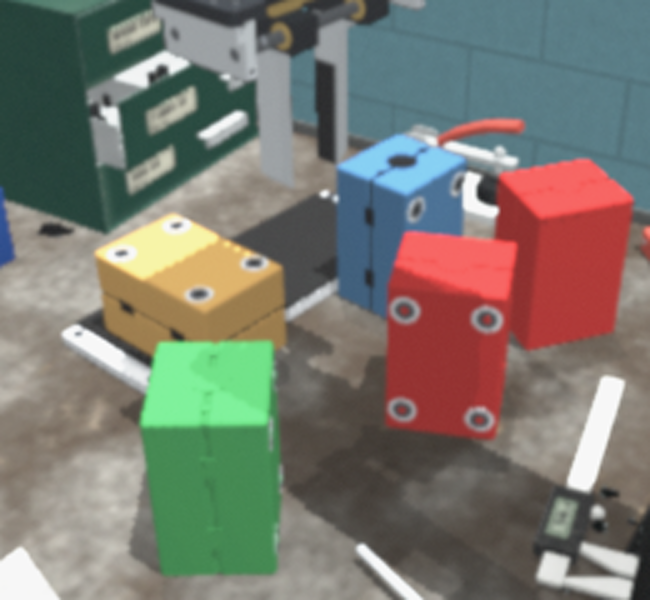

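```bash
python3 -m creep '{"xyz": [[-30,50,0],[-30,50,0],[-30,50,0],[-30,50,0],[0,50,0]], "spin": [0,0,0,0,0]}';python3 - <<'E'
from station import ctrl
import cv2
t=ctrl.camera("top");s=ctrl.camera("scene")
cv2.imwrite("pics/top8.png",cv2.resize(t[95:275,200:430,::-1],None,fx=3.4,fy=3.3,interpolation=cv2.INTER_CUBIC))
cv2.imwrite("pics/scene8.png",cv2.resize(s[120:320,180:440,::-1],None,fx=3,fy=3,interpolation=cv2.INTER_CUBIC))
E
```

```text
time_s: 6.88
ee_pos: [0.3814, -0.2885, 0.23]
eef_rot: [-3.141, 0.001, -0.165]
force: [1.1, 0.1, 0.4]
grip_width: 0.0401
```

View pics/top8.png

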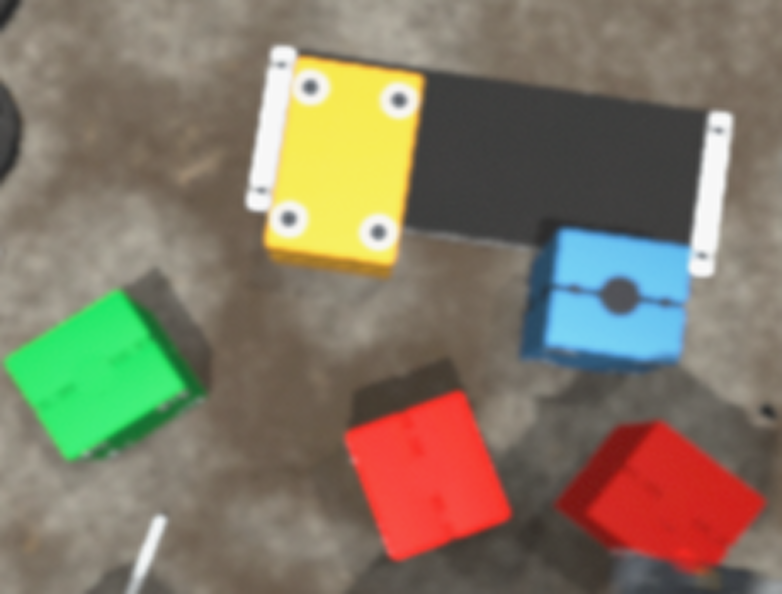

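View pics/scene8.png

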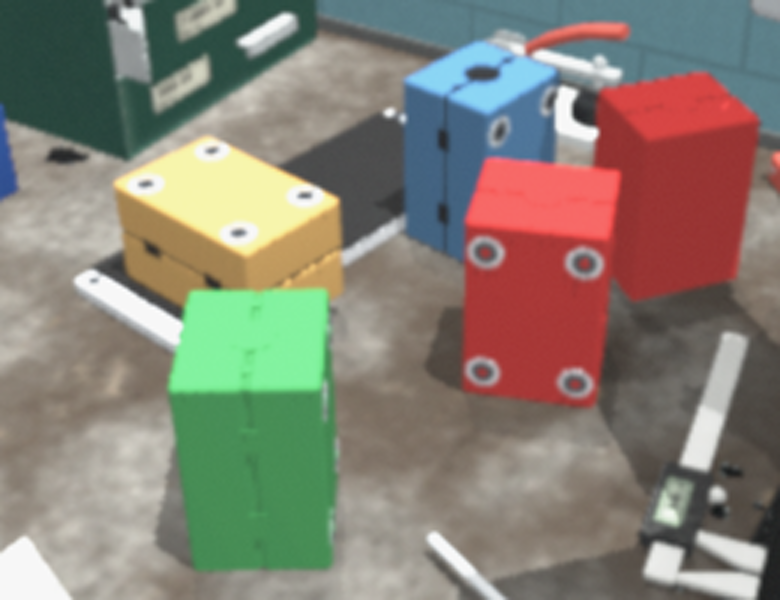

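```bash
python3 - <<'E'
from h import *
c=lambda u,v:(200+u/3.4,95+v/3.3)
P=[pix2w("top",*c(*p),.092)[:2] for p in [(296,56),(425,74),(397,264),(266,245)]]
B=[pix2w("top",*c(*p),.092)[:2] for p in [(311,88),(399,100),(378,232),(289,218)]]
e=np.array([[.6543,-.015],[.6009,-.3401]])
yp=(e[0]-e[1])/np.linalg.norm(e[0]-e[1]);xp=np.array([yp[1],-yp[0]]);mid=e.mean(0)
print("plate yaw",np.arctan2(xp[1],xp[0]))
for Q in (P,B):
  for p in Q: print(((p-mid)@xp).round(4),((p-mid)@yp).round(4))
  for a,b in((3,0),(2,1)):
    d=Q[b]-Q[a];print("yaw",np.arctan2(d[1],d[0]),np.linalg.norm(d))
  for a,b in((1,0),(2,3)):
    d=Q[b]-Q[a];print("yaw",np.arctan2(-d[0],d[1]),np.linalg.norm(d))
# flatness in scene: predict bolt pixels for top at .092
for p in B: print((w2pix("scene",[*p,.092])-[180,120])*3)
E
```

```text
plate yaw -0.1628033723334812
0.0925 0.1406
0.0929 0.0563
-0.0366 0.0562
-0.0363 0.1407
yaw -0.16350548346440613 0.12879101592094414
yaw -0.16227477561542505 0.12949031983424206
yaw -0.1582649224073174 0.08436313229226285
yaw -0.16654728257623477 0.08452172957518274
0.0724 0.1279
0.0728 0.0705
-0.0173 0.0713
-0.0163 0.1289
yaw -0.17463116445818994 0.08874495424071509
yaw -0.17159592385460107 0.09008055404619238
yaw -0.1554044344667334 0.05739466175139662
yaw -0.17865041715125843 0.0576579350670256
[149.74283212 183.50802363]
[214.23537628 149.97891767]
[306.99733587 195.08845247]
[240.97698362 231.90345892]
```

```bash
python3 - <<'E'
from h import *
e=np.array([[.6543,-.015],[.6009,-.3401]])
yp=(e[0]-e[1])/np.linalg.norm(e[0]-e[1]);xp=np.array([yp[1],-yp[0]]);mid=e.mean(0)
T=mid+xp*-.08+yp*.0985;o=ctrl.get_obs()['ee_pos'];d=T-o[:2]
print(T,d@xp*1e3,-d@yp*1e3,o)
E
```

```text
[ 0.56462324 -0.06738568] 144.29053229467047 -249.78156980116555 [ 0.38175482 -0.29047698  0.22939598]
```

```bash
python3 -m creep '{"xyz": [[0,-50,0],[30,-50,0],[38,-50,0],[38,-50,0],[38,-50,0]], "spin": [0,0,0,0,0]}'; python3 -m creep '{"xyz": [[0,0,30],[0,0,50],[0,0,50],[0,0,20],[0,0,0]], "spin": [0,0,0,0,0]}'
```

```text
time_s: 7.6
ee_pos: [0.5665, -0.0623, 0.2294]
eef_rot: [-3.142, 0.001, -0.164]
force: [0.5, -0.8, 0.9]
grip_width: 0.0398
time_s: 8.22
ee_pos: [0.5643, -0.064, 0.0783]
eef_rot: [-3.141, 0.004, -0.164]
force: [-0.3, -0.5, -0.3]
grip_width: 0.0397
```

```bash
python3 -m creep '{"xyz": [[20,3,0],[8,0,0],[5,0,0],[5,0,0],[5,0,0]], "spin": [0,0,0,0,0]}'; python3 -m creep '{"xyz": [[5,0,0],[5,0,0],[4,0,0],[0,0,0]], "spin": [0,0,0,0]}';python3 - <<'E'
from station import ctrl
import cv2
t=ctrl.camera("top");s=ctrl.camera("scene")
cv2.imwrite("pics/top9.png",cv2.resize(t[95:275,200:430,::-1],None,fx=3.4,fy=3.3,interpolation=cv2.INTER_CUBIC))
cv2.imwrite("pics/scene9.png",cv2.resize(s[120:320,180:440,::-1],None,fx=3,fy=3,interpolation=cv2.INTER_CUBIC))
E
```

```text
time_s: 8.85
ee_pos: [0.6067, -0.0745, 0.0807]
eef_rot: [-3.142, 0.002, -0.164]
force: [-5.9, 1.2, 5.0]
grip_width: 0.0399
time_s: 9.35
ee_pos: [0.6209, -0.0768, 0.0806]
eef_rot: [-3.142, 0.0, -0.164]
force: [-0.8, -0.5, 0.8]
grip_width: 0.0401
```

View pics/scene9.png

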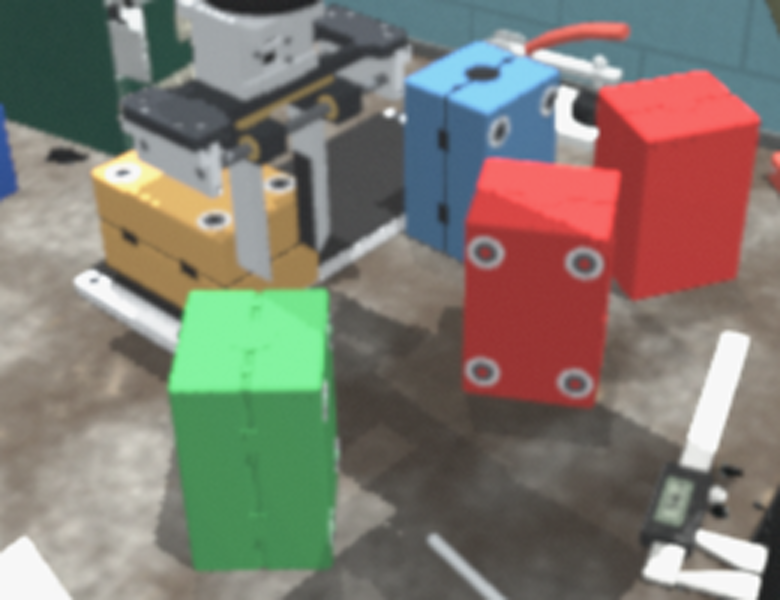

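View pics/top9.png

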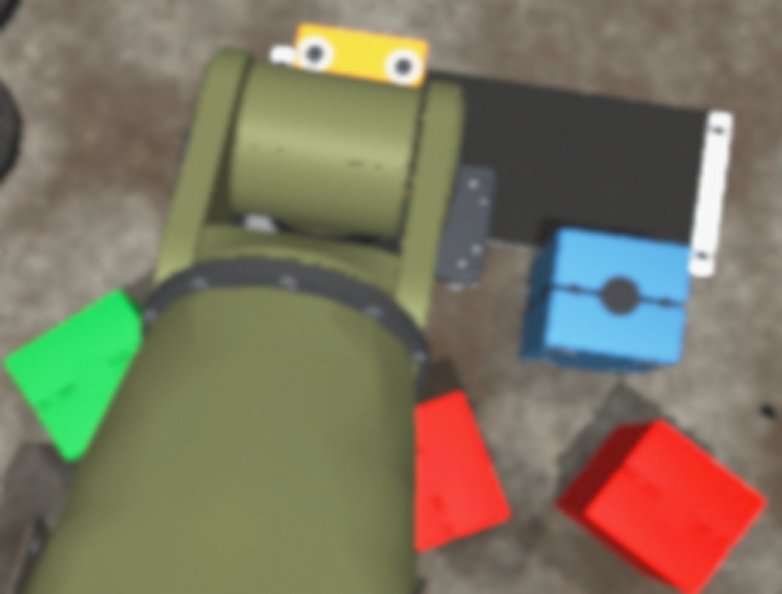

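```bash
python3 -m creep '{"xyz": [[3,0,0],[2,0,0],[0,0,0],[-20,0,0],[-10,0,-20]], "spin": [0,0,0,0,0]}'; python3 -m creep '{"xyz": [[0,0,-50],[0,0,-50],[0,0,-30],[-25,30,0],[-35,50,0]], "spin": [0,0,0,0,0]}';python3 -m creep '{"xyz": [[-35,50,0],[-35,50,0],[-35,50,0],[0,50,0],[0,0,0]], "spin": [0,0,0,0,0]}';python3 - <<'E'
from station import ctrl
import cv2
t=ctrl.camera("top");s=ctrl.camera("scene")
cv2.imwrite("pics/top10.png",cv2.resize(t[95:275,200:430,::-1],None,fx=3.4,fy=3.3,interpolation=cv2.INTER_CUBIC))
cv2.imwrite("pics/scene10.png",cv2.resize(s[120:320,180:440,::-1],None,fx=3,fy=3,interpolation=cv2.INTER_CUBIC))
E
```

```text
time_s: 10.07
ee_pos: [0.5951, -0.0727, 0.0993]
eef_rot: [-3.142, 0.002, -0.164]
force: [-0.0, -0.2, 1.0]
grip_width: 0.0404
time_s: 10.7
ee_pos: [0.5236, -0.1421, 0.2305]
eef_rot: [3.141, -0.001, -0.162]
force: [0.8, -0.7, -0.4]
grip_width: 0.04
time_s: 11.32
ee_pos: [0.3868, -0.3245, 0.2304]
eef_rot: [3.141, -0.001, -0.168]
force: [0.7, -0.4, 0.4]
grip_width: 0.04
```

View pics/scene10.png

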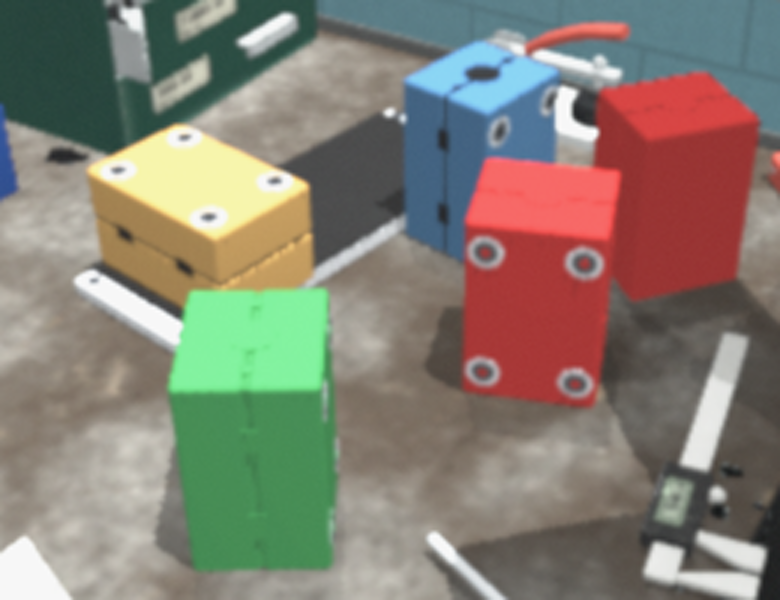

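View pics/top10.png

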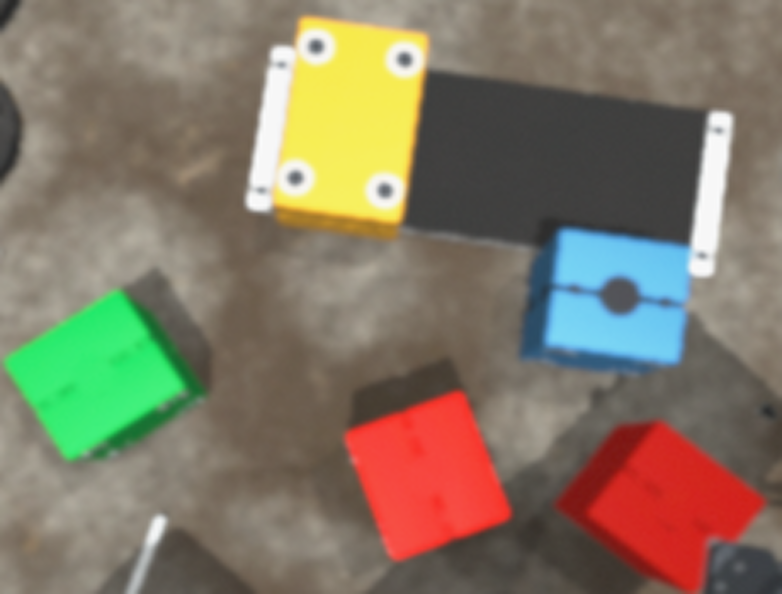

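```bash
python3 - <<'E'
from h import *
c=lambda u,v:(200+u/3.4,95+v/3.3)
e=np.array([[.6543,-.015],[.6009,-.3401]])
yp=(e[0]-e[1])/np.linalg.norm(e[0]-e[1]);xp=np.array([yp[1],-yp[0]]);mid=e.mean(0)
P=[pix2w("top",*c(*p),.092)[:2] for p in [(300,16),(428,34),(403,225),(274,206)]]
B=[pix2w("top",*c(*p),.092)[:2] for p in [(317,47),(405,60),(385,190),(296,178)]]
for p in P: print(((p-mid)@xp).round(4),((p-mid)@yp).round(4))
for a,b in((3,0),(2,1)):
    d=P[b]-P[a];print("yaw",np.arctan2(d[1],d[0]))
for p in B: print((w2pix("scene",[*p,.092])-[180,120])*3)
ctrl.hand_in()
E
```

```text
0.12 0.1421
0.1204 0.0582
-0.0103 0.0561
-0.0098 0.1396
yaw -0.14311830078778562
yaw -0.14678325859732952
[122.01692091 169.52470364]
[187.46060392 137.20784477]
[276.77790633 180.16533664]
[212.15829009 216.43030654]
the job is handed in; nothing more can be done
```

The ochre mould now lies on the rubber mat with its bolted face up, and the job was handed in at about 11.4 s.

I tipped it over the plate edge by pushing high on the bolted face with both fingertips. It came down square, but its base end overhung the front edge by about 36 mm. I then nudged it about 27 mm further onto the plate and pulled the arm well clear.

What the last pictures showed:
- **Position:** its far end is level with the back edge of the plate, and it still overhangs the front edge by about 10 mm. The mould is 130 mm long and the plate 120 mm deep, so some overhang is unavoidable.
- **Flat:** the bolt positions in the two cameras agree to 1–2 pixels for a level top at 92 mm.
- **Square:** my last reading gave it about 1° off the plate, at -0.145 rad against -0.163. Before the nudge it read within 0.1°. The difference is close to the accuracy of my pixel readings, so I did not correct it.
- **Other parts:** the blue mould stands where it was, and the look-alikes did not visibly move. The force at the tool stayed at about 8 N or less in the readings taken after each move.

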